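# Check a lead spindle's thread with the pitch comb

### The arm

A 7-joint arm with a two-finger parallel gripper is mounted at the origin on the work surface. World frame = base frame: x ahead of the robot, y to its left, z up, the work surface at z = 0. Lengths are in m, angles in rad, forces in N, time in s.
With the tool pointing down it reaches from about 0.425 to 0.925 m from the base axis. Payload 6.8 kg.
Tool frame: the origin (TCP) lies at the very end of the fingers, on their centre line; the grasp point (between the pads) lies 19 mm behind it; y points along the fingers, z is the direction in which the jaws open and shut, and the axes are right-handed (so a half turn about y gives the same grasp; the last joint's range is limited). The gripper opens to 88 mm and grips with 3 to 60 N. Pads are 20 mm wide; open, the fingers measure 115 mm over their backs; the gripper's body (75 mm by 178 mm) begins 61 mm behind the grasp point.
Start: joints at [-1.272, 0.477, 0.022, 1.555, -0.011, 1.109, -0.083], TCP at [0.267, 0.62, 0.223] pointing down, gripper open.
Joint ranges: [-2.96, 2.96], [-0.34, 2.1], [-1.41, 1.46], [0.24, 2.44], [-1.37, 4.51], [0.17, 1.92], [-2.96, 2.96]. Speed limits (rad/s): [2.39, 2.39, 3.14, 3.14, 3.14, 3.14, 3.14].

### API

Orientations are given as a rotation vector (axis times angle).
In Python, from station import r gives the robot as it stands.
- The arm moves only by the tool send_rows, never from a script. Its argument "steps" is a list of rows, each an object of numbers: "fingers": the closure, from 0 (fully open) to 1 (shut); "x", "y", "z": the shift along the tool's x, y, z normalised to -1 to 1, where 1 is 0.6 m; "ax", "ay", "az": the turn, a rotation vector about the tool's x, y, z normalised to -1 to 1, where 1 is 1.5 rad. A call has 1 to 12 rows; each row is the pose to reach, as a shift and turn from the pose commanded when the call began, along the tool's axes at that moment; what a row does not reach only later rows make up. A row lasts 1/10 s, in which the tool goes at most 50 mm and 8.59 degrees, less where a joint would pass 70% of its speed; a pose out of reach is approached as far as the arm can. A call with a number of a shift or a turn outside -1 to 1 is refused whole. A call with a gripper value outside its range is refused whole. The fingers move at their own pace and stop on an object; "newtons" is the grip in N (left out, the last holds). Time passes only in rows, so rows that repeat a pose let the fingers close. It gives the time, the measured TCP pose, the force and the opening at its end, in the units of the state.
- r.read_state(): the state, without advancing time (a new reading comes with each control period).
- r.snapshot(name): name is "scene" or "top" or "wrist"; returns (picture, depth): 480x640x3 uint8, blue, green, red; 480x640 float32, m along the optical axis (not along the pixel's ray), 0 where there is no reading.
- r.camera_info(name): a dict with "K" (3x3 intrinsics, pixels), "dist" ([k1, k2, p1, p2, k3] as OpenCV has them; the pictures are not rectified), "T" (4x4, takes a point from camera to world coordinates). Camera axes: x right, y up, looking along -z (the intrinsics and any distortion apply to the point x, -y, -z); pixel columns grow to the right and rows downward; lengths in m; the calibration is good to about 2 mm. A picture is of the moment at which its call begins: read the wrist's pose just before it. camera_info takes no time and is no camera call; for the wrist camera it gives the pose at the moment of the call.
- r.sign_off(): hands the job in, once; it reports no verdict.
The state is a dict: "time_s": time; "q": joint angles; "dq": joint speeds; "joint_efforts": joint torques, N m; "ee_pos": TCP position; "orientation": TCP orientation; "contact_force": force on the tool from outside, world axes, zero at the start; "moment": the same for the moment, N m; "finger_gap": opening from 0.0 (shut) to 1.0 (fully open).
Only numpy, scipy, OpenCV 4.12 (cv2) and the standard library are available. Lean on these libraries where they do the work, as an engineer would, in place of code of your own. Each camera call takes 0.05 s, during which the arm holds its last target. There are 200 camera calls.

### The job

Take by its grip the pitch comb whose teeth match the spindle's coarse thread (the one with five broad teeth; leave the other comb and everything else on the bench alone), lay it flat on the stand's rest ledge near the middle of the thread and slide it teeth first into the threads, feeling for the grooves. Press it gently home for about a second (some 5 N; never force it, 20 N is too much) to check that the whole row of teeth sits fully in and flat, then let go and leave it seated there.

Things in the scene. Friction and masses are not known exactly. Their poses are not given: they have to be found in the camera images.
- coarse_comb: the coarse pitch comb: a loose bright steel plate 6 mm thick, 66 mm deep (x from 0 to 66) and 70 mm wide (y), 0.2 kg, lying flat on the black mat (2 mm thick). Five teeth 12 mm apart (y = -24, -12, .. 24 mm) stick out 5 mm from its -x edge, 3 mm wide at the tip, 4.2 mm at the root. Origin: underside, middle of the toothed edge at the tooth roots; z up
- coarse_comb_grip (a point): point in the upright grip bar on the coarse comb, at (50, 0, 30) mm in the comb's frame. The bar is 12 mm thick (along the comb's x), 36 mm wide (y), and stands from 6 mm (the plate's top) to 44 mm above the comb's underside
- coarse_comb_left_tip (a point): tip of the coarse comb's outermost tooth on its +y side, at (-5, 24, 3) mm in the comb's frame
- coarse_comb_right_tip (a point): tip of its outermost tooth on the -y side, at (-5, -24, 3) mm in the comb's frame
- stand: checking stand, fixed to the bench: grey base plate 170 x 240 x 12 mm (x, y, z), origin under its centre. On its +x side is a flat rest ledge for the comb; on its -x side a threaded spindle lies along y in two vee blocks. A comb flat on the ledge, teeth towards the spindle (axes parallel to the stand's), meets the thread at the height of its axis
- ledge (a point): centre of the top face of the aluminium rest ledge, 37 mm above the bench; the flat top reaches 47.5 mm either way along the stand's x and 75 mm along its y; axes as the stand's
- cradle: the vee blocks and the spindle in them, fixed to the stand; origin on the spindle's axis, midway (stand frame (-45, 0, 40) mm). Spindle: steel, 40 mm outside diameter, thread from y = -70 to +70 mm, pitch 12 mm, plain ridges with 6.4 mm wide crests; grooves 5.2 mm deep, 5.6 mm wide at the mouth, 4.2 mm at the bottom. Where the grooves lie along y differs each time; it stays put under a gentle push
- thread_axis (a point): same point as the cradle's origin; x points from the spindle over the ledge, y along the spindle, z up. A comb fully home has its tooth tips 15 mm from the axis (x = 15 mm) and its edge on the crests, 20 mm from the axis; tooth tips standing on crests are at 20 mm
- fine_comb: the other pitch comb, same plate and grip as the coarse one but with nine small teeth 7 mm apart and 3.5 mm long: it does not fit the spindle; origin as on the coarse comb
- screwdriver: loose screwdriver, 200 mm, lying on the bench between mat and stand; origin under its middle
- wrench: loose spanner, 180 mm, lying on the bench right of the stand; origin under its middle
- big_nut: loose round steel collar nut, 36 mm across, 18 mm high, on the mat's left edge; origin under its centre
- solder_reel: loose metal reel, 56 mm across, 32 mm high; origin under its centre
- tin: closed metal tin, 68 mm across, 60 mm high, right of the stand; origin under its centre
- pliers: loose pliers with black handles, about 140 mm long, 16 mm high; origin at the pivot
Not all that is in view belongs to the job. Leave any blue, orange or purple look-alike of the coarse_comb alone.

How it is judged:
On the way:
1. the five-tooth comb is pressed gently home in the thread, all teeth in and flat, with at least 1.5 N for half a second (x of coarse_comb_left_tip in the frame of thread_axis between 0.012 and 0.0168 m and z of coarse_comb_left_tip in the frame of thread_axis between -0.003 and 0.003 m and x of coarse_comb_right_tip in the frame of thread_axis between 0.012 and 0.0168 m and z of coarse_comb_right_tip in the frame of thread_axis between -0.003 and 0.003 m and y of coarse_comb in the frame of thread_axis between -0.034 and 0.034 m and angle between coarse_comb's own z axis and vertical below 0.05 rad and contact force between coarse_comb and cradle above 1.5 N), for 0.5 s.
At the end, for the whole second after the job is handed in: The five-tooth comb rests, released and still, flat on the ledge with the tips of both its end teeth within 1.8 mm of fully home (less than 16.8 mm from the spindle's axis, level with the axis within 3 mm), tilted less than 0.05 rad, its middle within 34 mm of the middle of the spindle (x of coarse_comb_left_tip in the frame of thread_axis between 0.012 and 0.0168 m and z of coarse_comb_left_tip in the frame of thread_axis between -0.003 and 0.003 m and x of coarse_comb_right_tip in the frame of thread_axis between 0.012 and 0.0168 m and z of coarse_comb_right_tip in the frame of thread_axis between -0.003 and 0.003 m and y of coarse_comb in the frame of thread_axis between -0.034 and 0.034 m and angle between coarse_comb's own z axis and vertical below 0.05 rad and linear speed of coarse_comb below 0.01 m/s and contact force between coarse_comb and the fingers below 0.05 N); the robot touches nothing.
It fails at once if the comb is forced against the spindle with more than 20 N (contact force between coarse_comb and cradle above 20 N).
It fails at once if the robot hits the spindle or its vee blocks hard (over 15 N) (contact force between the arm and cradle above 15 N).
It fails at once if the other comb or another loose thing on the bench is moved more than 20 mm (distance of any of fine_comb, screwdriver, wrench, big_nut, solder_reel, tin, pliers from where it was at the start of the episode above 0.02 m).
It also fails if it takes over 64 s, if anything falls off the work surface, if the arm or the gripper's body presses on something with over 40 N, if the wrist force passes 120 N, or if a joint passes its speed limit or range.

## Working session

There is one attempt and no reset: what is moved stays moved. The work goes in short steps, Python scripts to look and compute and a tool call to move; the robot and the scene stay as the last step left them, time stands still between calls to the robot, and variables do not carry over. Pictures are saved under pics/ and viewed, about 8 in all and at most 12, crops included, and the job is handed in when it is done.

Besides the shell and the picture viewer there is one more tool, called after "Request:" as name([rows], argument=value, ...), one row to a line, values as JSON. send_rows: Moves the arm, as the interface text tells. Scaled input: -1 to 1 covers 0.6 m each way for a shift and 1.5 rad each way for a turn. Its arguments: {"type":"object","properties":{"steps":{"type":"array","items":{"type":"object","properties":{"fingers":{"type":"number"},"x":{"type":"number","minimum":-1,"maximum":1},"y":{"type":"number","minimum":-1,"maximum":1},"z":{"type":"number","minimum":-1,"maximum":1},"ax":{"type":"number","minimum":-1,"maximum":1},"ay":{"type":"number","minimum":-1,"maximum":1},"az":{"type":"number","minimum":-1,"maximum":1}}}},"newtons":{"type":"number"}},"required":["steps"]}

```bash
mkdir -p pics; ls; cat > h.py <<'E'
import numpy as np, cv2
from scipy.spatial.transform import Rotation as R
from station import r
def snap(n):
    c=r.camera_info(n); im,d=r.snapshot(n); return im,d,c
def pts(c,uv,d):
    K=np.array(c["K"]);D=np.array(c["dist"]);T=np.array(c["T"])
    uv=np.asarray(uv,float).reshape(-1,1,2)
    n=cv2.undistortPoints(uv,K,D)[:,0]; d=np.asarray(d,float).ravel()
    P=np.c_[n[:,0]*d,-n[:,1]*d,-d]
    return P@T[:3,:3].T+T[:3,3]
def plane(c,uv,z):
    K=np.array(c["K"]);D=np.array(c["dist"]);T=np.array(c["T"])
    n=cv2.undistortPoints(np.asarray(uv,float).reshape(-1,1,2),K,D)[:,0]
    v=np.c_[n[:,0],-n[:,1],-np.ones(len(n))]@T[:3,:3].T
    o=T[:3,3]; return o+v*((z-o[2])/v[:,2])[:,None]
def proj(c,P):
    K=np.array(c["K"]);D=np.array(c["dist"]);T=np.array(c["T"])
    p=(np.asarray(P)-T[:3,3])@T[:3,:3]; p=p*[1,-1,-1]
    return cv2.projectPoints(p.reshape(-1,1,3),np.zeros(3),np.zeros(3),K,D)[0][:,0]
def pose():
    s=r.read_state(); return np.array(s["ee_pos"]),R.from_rotvec(s["orientation"]),s
E
python3 - <<'E'
from h import *
im,d,c=snap("top"); cv2.imwrite("pics/top.png",im); np.savez("top.npz",d=d,im=im)
print(c)
im,d,c=snap("scene"); cv2.imwrite("pics/scene.png",im)
p,o,s=pose(); print(p,o.as_matrix().round(3),s)
E
```

```text
pics
{'K': array([[526.3603179 ,   0.        , 323.1621496 ],
       [  0.        , 526.3603179 , 239.84238676],
       [  0.        ,   0.        ,   1.        ]]), 'dist': array([0.02502803, 0.        , 0.        , 0.        , 0.        ]), 'T': array([[ 0.01843956,  0.99737131, -0.07007466,  0.41763098],
       [-0.99974853,  0.0192873 ,  0.01144024,  0.02764575],
       [ 0.01276172,  0.06984609,  0.99747615,  1.24832675],
       [ 0.        ,  0.        ,  0.        ,  1.        ]])}
[0.26687874 0.61941152 0.22179796] [[ 0.918 -0.001  0.396]
 [-0.396 -0.002  0.918]
 [ 0.    -1.    -0.002]] {'time_s': 0.1, 'q': array([-1.27209419,  0.47770116,  0.02233915,  1.55633326, -0.01148512,
        1.10931022, -0.08309762]), 'dq': array([-1.55178214e-04,  9.47766573e-05, -6.53444985e-04, -2.50477192e-03,
       -1.52459744e-03,  3.26459927e-04,  3.48293066e-04]), 'joint_efforts': array([ 3.79544188e-03, -5.84094572e+01,  1.53952807e+00, -2.73318565e+01,
       -5.42726624e-02,  1.31254501e-02,  3.89783668e-05]), 'ee_pos': array([0.26687874, 0.61941152, 0.22179796]), 'orientation': array([-1.54875945,  0.31930661, -0.31898961]), 'contact_force': array([0.10230745, 0.76840023, 0.22933445]), 'moment': array([-0.03793292, -0.02487557,  0.0141234 ]), 'finger_gap': 0.9981227246598496}
```

View pics/top.png

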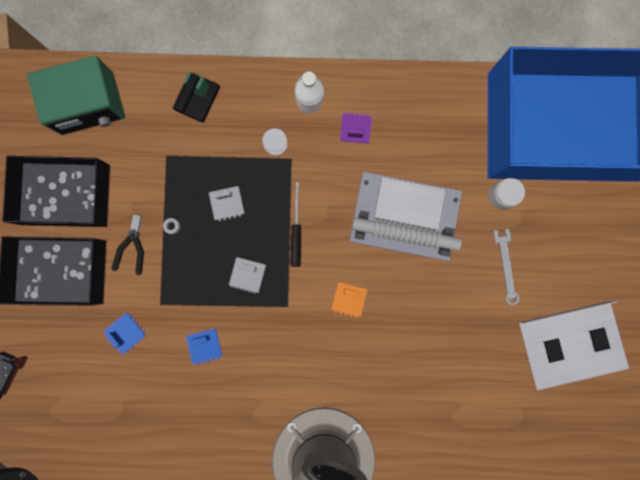

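View pics/scene.png

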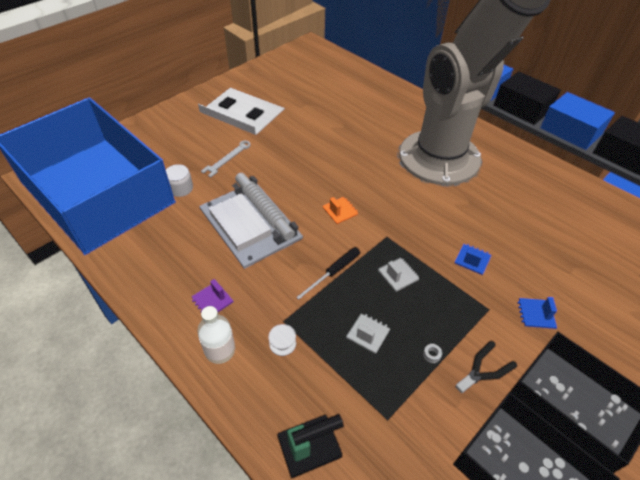

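Candidates: grey combs at top (227,204) and (247,275) on the mat; look-alikes blue (125,333), (204,346), orange (349,300), purple (356,128). One close crop of the two grey ones plus the stand.

```bash
python3 - <<'E'
from h import *
im=np.load("top.npz")["im"]
a=cv2.resize(im[175:305,200:300],None,fx=4,fy=4,interpolation=cv2.INTER_CUBIC)
b=cv2.resize(im[165:265,345:465],None,fx=3.3,fy=3.3,interpolation=cv2.INTER_CUBIC)
o=np.zeros((520,800,3),np.uint8);o[:,:400]=a;o[:330,404:800]=b[:330,:396]
cv2.imwrite("pics/crop.png",o)
E
```

```text
(no output)
```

View pics/crop.png

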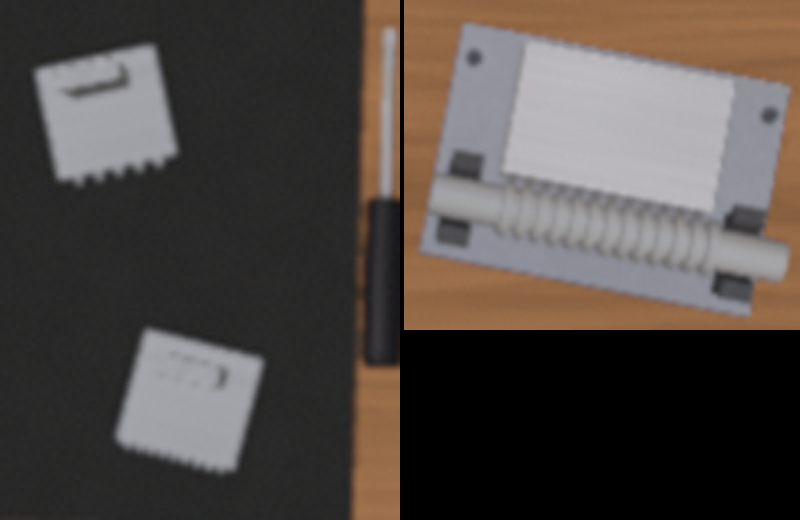

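The comb at top (227,204) (crop teeth at (60–170,155–180)) has five broad teeth, so it is the coarse one. The one at (247,275) has nine fine teeth. The stand lies around (405,215), with the spindle on the robot side. Next I work out rough poses and the first move.

```bash
cat >> h.py <<'E'
def cmd(Pt,yaw,p=None,o=None):
    """tool shift/turn (scaled) to reach TCP Pt, tool y down, tool z horizontal at angle yaw"""
    if p is None: p,o,_=pose()
    z=np.array([np.cos(yaw),np.sin(yaw),0]);y=np.array([0,0,-1.]);x=np.cross(y,z)
    G=R.from_matrix(np.c_[x,y,z])
    return (o.inv().apply(np.asarray(Pt)-p)/0.6).round(4),((o.inv()*G).as_rotvec()/1.5).round(4)
E
python3 - <<'E'
from h import *
c=r.camera_info("top")
cc=np.array([(35,68),(155,45),(177,153),(57,180)])/4+[200,175]
P=plane(c,cc,.008);print(P.round(4),np.linalg.norm(np.diff(P,axis=0),axis=1))
lc=(np.array([(524,42),(735,85),(715,210),(502,172)])-[404,0])/3.3+[345,165]
L=plane(c,lc,.037);print(L.round(4),L.mean(0),np.linalg.norm(np.diff(L,axis=0),axis=1))
for Q in(P,L):
    v=(Q[0]+Q[1]-Q[2]-Q[3]);print("yaw",np.arctan2(v[1],v[0]))
w=r.camera_info("wrist");p,o,s=pose()
T=np.array(w["T"]);print("cam in tool",o.inv().apply(T[:3,3]-p),(o.inv().as_matrix()@T[:3,:3]).round(3)); print(w["K"],w["dist"])
E
```

```text
[[0.6131 0.2864 0.008 ]
 [0.6283 0.216  0.008 ]
 [0.5642 0.2012 0.008 ]
 [0.5467 0.2713 0.008 ]] [0.07200321 0.06582767 0.07223733]
[[ 0.6503 -0.1191  0.037 ]
 [ 0.6226 -0.2682  0.037 ]
 [ 0.5339 -0.2544  0.037 ]
 [ 0.5578 -0.1046  0.037 ]] [ 0.59115779 -0.18656017  0.037     ] [0.15164104 0.08978023 0.15163765]
yaw 0.22551773393582134
yaw -0.15438069378282177
cam in tool [-0.0698176  -0.16204357  0.0004096 ] [[-0.    -0.967 -0.256]
 [-0.001  0.256 -0.967]
 [ 1.    -0.    -0.001]]
[[388.97800642   0.         319.99343903]
 [  0.         388.97800642 238.84953714]
 [  0.           0.           1.        ]] [0.02923461 0.         0.         0.         0.        ]
```

```bash
python3 - <<'E'
from h import *
print(cmd([.604,.247,.2],.225))
E
```

```text
(array([ 0.7616,  0.037 , -0.3477]), array([1.00e-03, 6.26e-01, 6.00e-04]))
```

Request:
send_rows([
  {"x":0.7616,"y":0.037,"z":-0.3477,"ax":0.001,"ay":0.626,"az":0.0006,"fingers":0},
  {"x":0.7616,"y":0.037,"z":-0.3477,"ax":0.001,"ay":0.626,"az":0.0006,"fingers":0},
  {"x":0.7616,"y":0.037,"z":-0.3477,"ax":0.001,"ay":0.626,"az":0.0006,"fingers":0},
  {"x":0.7616,"y":0.037,"z":-0.3477,"ax":0.001,"ay":0.626,"az":0.0006,"fingers":0},
  {"x":0.7616,"y":0.037,"z":-0.3477,"ax":0.001,"ay":0.626,"az":0.0006,"fingers":0},
  {"x":0.7616,"y":0.037,"z":-0.3477,"ax":0.001,"ay":0.626,"az":0.0006,"fingers":0},
  {"x":0.7616,"y":0.037,"z":-0.3477,"ax":0.001,"ay":0.626,"az":0.0006,"fingers":0},
  {"x":0.7616,"y":0.037,"z":-0.3477,"ax":0.001,"ay":0.626,"az":0.0006,"fingers":0},
  {"x":0.7616,"y":0.037,"z":-0.3477,"ax":0.001,"ay":0.626,"az":0.0006,"fingers":0},
  {"x":0.7616,"y":0.037,"z":-0.3477,"ax":0.001,"ay":0.626,"az":0.0006,"fingers":0},
  {"x":0.7616,"y":0.037,"z":-0.3477,"ax":0.001,"ay":0.626,"az":0.0006,"fingers":0},
  {"x":0.7616,"y":0.037,"z":-0.3477,"ax":0.001,"ay":0.626,"az":0.0006,"fingers":0},
])

```text
time_s: 1.3
ee_pos: [0.6048, 0.2454, 0.1999]
orientation: [-1.305, 1.045, -1.044]
contact_force: [-1.2, 0.9, 0.2]
finger_gap: 0.998
```

```bash
python3 - <<'E'
from h import *
im,d,c=snap("wrist"); cv2.imwrite("pics/w1.png",im); np.savez("w1.npz",im=im,d=d,T=c["T"])
p,o,s=pose(); print(s["time_s"],p,o.as_matrix().round(3),s["contact_force"])
# heights
v,u=np.mgrid[0:480,0:640]; m=d.ravel()>0
uv=np.c_[u.ravel(),v.ravel()][m]; P=pts(c,uv,d.ravel()[m])
near=np.hypot(P[:,0]-.585,P[:,1]-.243)<.055
for a,b in((.0,.005),(.005,.014),(.038,.056)):
    k=near&(P[:,2]>a)&(P[:,2]<b); Q=P[k]
    if k.sum()>50: print(a,b,k.sum(),np.median(Q,0).round(4),cv2.minAreaRect((Q[:,:2]*1000).astype(np.float32)))
E
```

```text
1.35 [0.60369269 0.24777436 0.19988747] [[ 0.223 -0.001  0.975]
 [-0.975  0.002  0.223]
 [-0.002 -1.    -0.   ]] [-0.12642857  0.38369794 -0.26187346]
0.0 0.005 5128 [0.5796 0.2491 0.0019] ((585.1239624023438, 242.87432861328125), (109.72615051269531, 109.40118408203125), 12.379816055297852)
0.005 0.014 4770 [0.5829 0.2446 0.0079] ((585.60888671875, 242.1236572265625), (71.28616333007812, 70.6103286743164), 13.220653533935547)
0.038 0.056 617 [0.6042 0.2482 0.0458] ((604.047119140625, 246.96847534179688), (11.696500778198242, 35.64826202392578), 12.800386428833008)
```

View pics/w1.png

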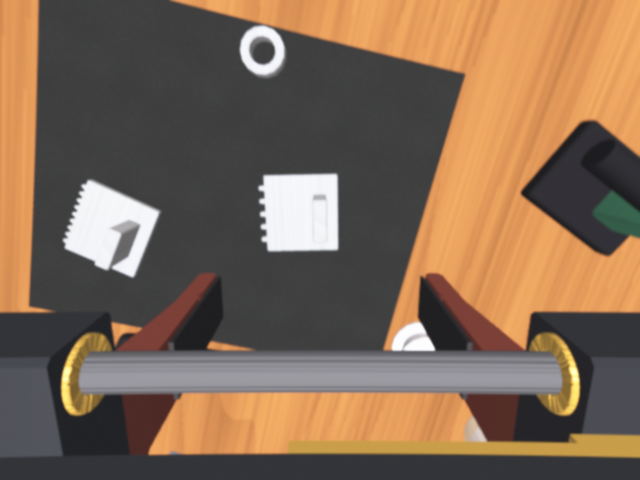

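The wrist view shows the five-tooth comb at (300,212) with its teeth on the left and its grip at (320,220). Bar depth gives 11.7 x 35.6 mm with its top at 46 mm, which matches. Descending.

```bash
python3 - <<'E'
from h import *
print(cmd([.6043,.2468,.0125],.228))
E
```

```text
(array([0.0024, 0.3123, 0.0007]), array([ 0.0002, -0.0023, -0.0012]))
```

Request:
send_rows([
  {"x":0.0024,"y":0.08,"z":0.0007,"ay":-0.0023,"fingers":0},
  {"x":0.0024,"y":0.16,"z":0.0007,"ay":-0.0023,"fingers":0},
  {"x":0.0024,"y":0.22,"z":0.0007,"ay":-0.0023,"fingers":0},
  {"x":0.0024,"y":0.27,"z":0.0007,"ay":-0.0023,"fingers":0},
  {"x":0.0024,"y":0.3,"z":0.0007,"ay":-0.0023,"fingers":0},
  {"x":0.0024,"y":0.3123,"z":0.0007,"ay":-0.0023,"fingers":0},
  {"x":0.0024,"y":0.3123,"z":0.0007,"ay":-0.0023,"fingers":0},
])

```text
invalid input at $.steps[0]: expected keys fingers, x, y, z, ax, ay, az
```

Request:
send_rows([
  {"fingers":1},
  {"fingers":1},
  {"fingers":1},
  {"fingers":1},
  {"fingers":1},
  {"fingers":1},
  {"fingers":1},
  {"fingers":1},
], newtons=25)

```text
invalid input at $.steps[0]: expected keys fingers, x, y, z, ax, ay, az
```

Request:
send_rows([
  {"x":0.0024,"y":0.08,"z":0.0007,"ax":0,"ay":-0.0023,"az":0,"fingers":0},
  {"x":0.0024,"y":0.16,"z":0.0007,"ax":0,"ay":-0.0023,"az":0,"fingers":0},
  {"x":0.0024,"y":0.22,"z":0.0007,"ax":0,"ay":-0.0023,"az":0,"fingers":0},
  {"x":0.0024,"y":0.27,"z":0.0007,"ax":0,"ay":-0.0023,"az":0,"fingers":0},
  {"x":0.0024,"y":0.3,"z":0.0007,"ax":0,"ay":-0.0023,"az":0,"fingers":0},
  {"x":0.0024,"y":0.3123,"z":0.0007,"ax":0,"ay":-0.0023,"az":0,"fingers":0},
  {"x":0.0024,"y":0.3123,"z":0.0007,"ax":0,"ay":-0.0023,"az":0,"fingers":0},
])

```text
time_s: 2.05
ee_pos: [0.6045, 0.2475, 0.0128]
orientation: [-1.308, 1.039, -1.037]
contact_force: [-0.1, -0.6, 0.6]
finger_gap: 0.996
```

Request:
send_rows([
  {"x":0,"y":0,"z":0,"ax":0,"ay":0,"az":0,"fingers":1},
  {"x":0,"y":0,"z":0,"ax":0,"ay":0,"az":0,"fingers":1},
  {"x":0,"y":0,"z":0,"ax":0,"ay":0,"az":0,"fingers":1},
  {"x":0,"y":0,"z":0,"ax":0,"ay":0,"az":0,"fingers":1},
  {"x":0,"y":0,"z":0,"ax":0,"ay":0,"az":0,"fingers":1},
  {"x":0,"y":0,"z":0,"ax":0,"ay":0,"az":0,"fingers":1},
  {"x":0,"y":0,"z":0,"ax":0,"ay":0,"az":0,"fingers":1},
  {"x":0,"y":0,"z":0,"ax":0,"ay":0,"az":0,"fingers":1},
], newtons=25)

```text
time_s: 2.85
ee_pos: [0.605, 0.2465, 0.0131]
orientation: [-1.307, 1.04, -1.039]
contact_force: [-0.2, 0.4, -0.3]
finger_gap: 0.307
```

Request:
send_rows([
  {"x":0,"y":0,"z":0,"ax":0,"ay":0,"az":0,"fingers":1},
  {"x":0,"y":0,"z":0,"ax":0,"ay":0,"az":0,"fingers":1},
  {"x":0,"y":0,"z":0,"ax":0,"ay":0,"az":0,"fingers":1},
  {"x":0,"y":0,"z":0,"ax":0,"ay":0,"az":0,"fingers":1},
  {"x":0,"y":0,"z":0,"ax":0,"ay":0,"az":0,"fingers":1},
])

```text
time_s: 3.35
ee_pos: [0.6049, 0.2465, 0.013]
orientation: [-1.307, 1.04, -1.038]
contact_force: [0.1, -0.7, -0.6]
finger_gap: 0.136
```

Request:
send_rows([
  {"x":0,"y":-0.05,"z":0,"ax":0,"ay":0,"az":0,"fingers":1},
  {"x":0,"y":-0.12,"z":0,"ax":0,"ay":0,"az":0,"fingers":1},
  {"x":0,"y":-0.2,"z":0,"ax":0,"ay":0,"az":0,"fingers":1},
  {"x":0,"y":-0.28,"z":0,"ax":0,"ay":0,"az":0,"fingers":1},
  {"x":0,"y":-0.28,"z":0,"ax":0,"ay":0,"az":0,"fingers":1},
  {"x":0,"y":-0.28,"z":0,"ax":0,"ay":0,"az":0,"fingers":1},
])

```text
time_s: 3.95
ee_pos: [0.6051, 0.2464, 0.1817]
orientation: [-1.305, 1.039, -1.039]
contact_force: [-0.7, -0.5, -2.4]
finger_gap: 0.132
```

```bash
python3 - <<'E'
from h import *
im,d,c=snap("top"); np.savez("top2.npz",im=im,d=d,T=c["T"])
p,o,s=pose(); print(s["time_s"],p,o.as_matrix().round(3),s["contact_force"],s["finger_gap"])
# ledge rect from depth
v,u=np.mgrid[150:280,340:480]
P=pts(c,np.c_[u.ravel(),v.ravel()],d[150:280,340:480].ravel())
k=(P[:,2]>.03)&(P[:,2]<.044)&(P[:,0]>.5)
print(k.sum(),np.median(P[k],0),cv2.minAreaRect((P[k][:,:2]*1000).astype(np.float32)))
k=(P[:,2]>.006)&(P[:,2]<.018);print(k.sum(),np.median(P[k],0),cv2.minAreaRect((P[k][:,:2]*1000).astype(np.float32)))
print("goto",cmd([.68,-.19,.2],-.155))
E
```

```text
4.0 [0.60399592 0.24612014 0.17997003] [[ 0.227 -0.001  0.974]
 [-0.974  0.001  0.227]
 [-0.001 -1.    -0.001]] [-1.15629609  0.37380567 -2.88683424] 0.13764379415599665
2844 [ 0.58887306 -0.18389891  0.03735101] ((575.7811889648438, -176.32333374023438), (244.27467346191406, 147.71522521972656), 87.59286499023438)
2670 [ 0.56966851 -0.15851964  0.01210773] ((571.0589599609375, -191.7030029296875), (307.2570495605469, 327.0394287109375), 0.5042693614959717)
goto (array([ 0.7366, -0.0343, -0.0414]), array([ 0.0007,  0.2558, -0.0008]))
```

```bash
python3 - <<'E'
from h import *
print("goto",cmd([.60,-.27,.2],-.155))
E
```

```text
goto (array([ 0.8362, -0.0343, -0.2015]), array([ 0.0007,  0.2558, -0.0008]))
```

Request:
send_rows([
  {"x":0.06,"y":-0.0343,"z":-0.015,"ax":0,"ay":0.02,"az":0,"fingers":1},
  {"x":0.14,"y":-0.0343,"z":-0.035,"ax":0,"ay":0.05,"az":0,"fingers":1},
  {"x":0.22,"y":-0.0343,"z":-0.055,"ax":0,"ay":0.08,"az":0,"fingers":1},
  {"x":0.3,"y":-0.0343,"z":-0.075,"ax":0,"ay":0.11,"az":0,"fingers":1},
  {"x":0.38,"y":-0.0343,"z":-0.09,"ax":0,"ay":0.14,"az":0,"fingers":1},
  {"x":0.46,"y":-0.0343,"z":-0.11,"ax":0,"ay":0.17,"az":0,"fingers":1},
  {"x":0.54,"y":-0.0343,"z":-0.13,"ax":0,"ay":0.19,"az":0,"fingers":1},
  {"x":0.62,"y":-0.0343,"z":-0.15,"ax":0,"ay":0.21,"az":0,"fingers":1},
  {"x":0.7,"y":-0.0343,"z":-0.17,"ax":0,"ay":0.235,"az":0,"fingers":1},
  {"x":0.78,"y":-0.0343,"z":-0.19,"ax":0,"ay":0.2558,"az":0,"fingers":1},
  {"x":0.8362,"y":-0.0343,"z":-0.2015,"ax":0,"ay":0.2558,"az":0,"fingers":1},
  {"x":0.8362,"y":-0.0343,"z":-0.2015,"ax":0,"ay":0.2558,"az":0,"fingers":1},
])

```text
time_s: 5.2
ee_pos: [0.5973, -0.2767, 0.1983]
orientation: [-1.132, 1.331, -1.329]
contact_force: [-0.6, -0.6, -2.1]
finger_gap: 0.136
```

```bash
python3 - <<'E'
from h import *
im,d,c=snap("wrist"); cv2.imwrite("pics/w2.png",im); np.savez("w2.npz",im=im,d=d,T=c["T"])
p,o,s=pose(); print(s["time_s"],p,o.as_matrix().round(3),s["contact_force"])
v,u=np.mgrid[0:480,0:640]; m=d.ravel()>0
uv=np.c_[u.ravel(),v.ravel()][m]; P=pts(c,uv,d.ravel()[m])
st=np.hypot(P[:,0]-.57,P[:,1]+.185)<.17
for a,b in((.008,.016),(.034,.0395)):
    k=st&(P[:,2]>a)&(P[:,2]<b); Q=P[k]; print(a,b,k.sum(),np.median(Q,0).round(4),Q.min(0).round(3),Q.max(0).round(3),cv2.minAreaRect((Q[:,:2]*1000).astype(np.float32)))
k=st&(P[:,2]>.0565)&(P[:,2]<.075);print(k.sum(),P[k].max(0)); Q=P[k]
x0,y0=Q[:,:2].mean(0); f=np.polyfit(Q[:,1],Q[:,0],1);print("spindle top",x0,y0,Q[:,2].max(),"yaw",-np.arctan(f[0]))
# held comb, tool frame
t=o.inv().apply(P-p); k=(np.abs(t[:,0])<.045)&(np.abs(t[:,2]+.02)<.05)&(t[:,1]>-.01)&(t[:,1]<.02); Q=t[k]
print("comb",k.sum(),np.median(Q,0).round(4),Q.min(0),Q.max(0),cv2.minAreaRect((Q[:,[2,0]]*1000).astype(np.float32)))
E
```

```text
5.25 [ 0.59829973 -0.2728928   0.19811296] [[-0.16  -0.004  0.987]
 [-0.987  0.001 -0.16 ]
 [-0.    -1.    -0.004]] [-0.89355663  0.34987022 -1.80359915]
0.008 0.016 8554 [ 0.5455 -0.1775  0.0119] [ 0.467 -0.315  0.008] [ 0.664 -0.086  0.016] ((563.07080078125, -199.09140014648438), (205.80035400390625, 170.8630828857422), 80.38160705566406)
0.034 0.0395 24422 [ 0.5933 -0.1807  0.037 ] [ 0.475 -0.281  0.034] [ 0.652 -0.107  0.039] ((561.9743041992188, -200.53453063964844), (186.14157104492188, 151.9713134765625), 80.03455352783203)
3702 [ 0.54508882 -0.10359247  0.06262522]
spindle top 0.522485462803127 -0.17245263722002113 0.06262522306607682 yaw -0.1727968360365371
comb 11632 [-0.0151  0.005  -0.0249] [-0.03168801 -0.00999159 -0.05596065] [0.01486503 0.01241259 0.01577254] ((-20.070449829101562, -8.48172378540039), (46.37232208251953, 71.88758087158203), 89.74163055419922)
```

View pics/w2.png

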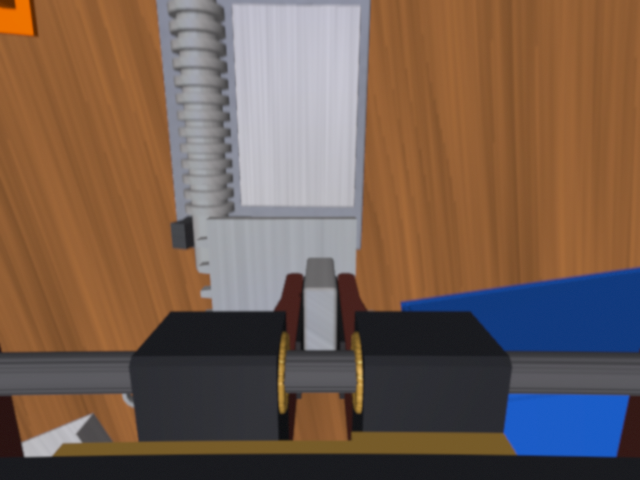

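```bash
cat > m.py <<'E'
from h import *
p,o,s=pose(); im,d,c=snap("wrist"); np.savez("w3.npz",im=im,d=d,T=c["T"],p=p,q=o.as_quat())
print(s["time_s"],p,o.as_matrix()[:,2].round(4),s["contact_force"])
v,u=np.mgrid[0:480,0:640]; m=d.ravel()>0
uv=np.c_[u.ravel(),v.ravel()][m]; P=pts(c,uv,d.ravel()[m])
yaw=-.165
for it in range(3):
    ex=np.array([np.cos(yaw),np.sin(yaw)]);ey=np.array([-ex[1],ex[0]])
    s0=np.array([.591,-.1865]) if it==0 else L
    a=(P[:,:2]-s0)@ex; b=(P[:,:2]-s0)@ey
    k=(np.abs(a)<.055)&(np.abs(b)<.085)&(np.abs(P[:,2]-.037)<.0025); k&=a>-.05
    # edges: per-bin extents
    A,B=a[k],b[k]
    bb=np.arange(-.06,.061,.004); hi=[];lo=[]
    for t in bb:
        w=np.abs(B-t)<.002
        hi.append(np.percentile(A[w],99.5));lo.append(np.percentile(A[w],.5))
    f1=np.polyfit(bb,hi,1);f2=np.polyfit(bb,lo,1)
    aa=np.arange(-.035,.036,.004);top=[np.percentile(B[np.abs(A-t)<.002],99.5) for t in aa];bot=[np.percentile(B[np.abs(A-t)<.002],.5) for t in aa]
    g1=np.polyfit(aa,top,1);g2=np.polyfit(aa,bot,1)
    print("slopes",f1[0],f2[0],g1[0],g2[0],"size",f1[1]-f2[1],g1[1]-g2[1],"z",np.median(P[k][:,2]))
    L=s0+ex*(f1[1]+f2[1])/2+ey*(g1[1]+g2[1])/2; yaw-=np.mean([f1[0]]); print("L",L,"yaw",yaw)
# spindle in ledge frame
ex=np.array([np.cos(yaw),np.sin(yaw)]);ey=np.array([-ex[1],ex[0]])
a=(P[:,:2]-L)@ex; b=(P[:,:2]-L)@ey
k=(a>-.13)&(a<-.045)&(np.abs(b)<.066)&(P[:,2]>.045)&(P[:,2]<.07)
A,B,Z=a[k],b[k],P[k][:,2]
# circle axis fit on crest points: fit axis a0 + slope*b
from scipy.optimize import least_squares
cr=np.ones(len(A),bool)
for i in range(4):
    q=least_squares(lambda q:np.hypot(A[cr]-q[0]-q[1]*B[cr],Z[cr]-q[2])-.02,[-.09,0,.04],loss="soft_l1",f_scale=.0005).x
    rr=np.hypot(A-q[0]-q[1]*B,Z-q[2]); cr=rr>.0188
print("axis a0,slope,z",q,cr.mean())
n=np.arange(-.066,.067,.001); prof=np.array([np.median(rr[np.abs(B-t)<.0007]) if (np.abs(B-t)<.0007).sum()>5 else np.nan for t in n])
print((prof*1e4).round().tolist())
ph=-np.angle(np.nansum((rr-rr.mean())*np.exp(-2j*np.pi*B/.012)))  # crest at B=ph*...
print("crest at b=",ph/(2*np.pi)*12*-1*-1,"mod 12 -> groove",(ph/(2*np.pi)*12+6)%12,"mm")
# comb in tool frame
t=o.inv().apply(P-p)
k=(t[:,0]>-.045)&(t[:,0]<.02)&(t[:,2]>-.052)&(t[:,2]<-.012)&(t[:,1]>-.003)&(t[:,1]<.02); Q=t[k]
pl=np.linalg.lstsq(np.c_[Q[:,0],Q[:,2],np.ones(len(Q))],Q[:,1],rcond=None)[0];print("comb top plane y=",pl)
zz=np.arange(-.045,-.02,.003);e=[np.percentile(Q[np.abs(Q[:,2]-z)<.0015][:,0],.5) for z in zz];print("edge x",np.polyfit(zz,e,1),e)
k=(t[:,0]>-.04)&(t[:,0]<.02)&(t[:,2]>-.0575)&(t[:,2]<-.0515)&(t[:,1]>-.003)&(t[:,1]<.02)
print("teeth hist",np.histogram(t[k][:,0]*1000,np.arange(-38,10,1)))
E
python3 m.py
```

```text
5.25 [ 0.59829973 -0.2728928   0.19811296] [ 0.9871 -0.1601 -0.0042] [-0.89355663  0.34987022 -1.80359915]
slopes 0.006505476565333255 0.01252010757056453 -0.007258844414441494 -0.01209717632174929 size 0.09417684438719678 0.14751862375161706 z 0.03695915671837263
L [ 0.59295566 -0.18760246] yaw -0.17150547656533327
slopes 0.00032150998793480345 0.006317182650960419 0.00010470049054988488 -0.004889809735388923 size 0.09420838209905188 0.14752711144726524 z 0.0369591124976445
L [ 0.59294737 -0.18761728] yaw -0.17182698655326809
slopes 1.3728160966158742e-05 0.006005405527092502 0.00047674321738380373 -0.004480931312095217 size 0.09420953082251046 0.14750269254674162 z 0.0369591124976445
L [ 0.59294925 -0.18760474] yaw -0.17184071471423423
axis a0,slope,z [-0.0727155   0.00484187  0.03958824] 0.6101674783228412
[197.0, 198.0, 197.0, 198.0, 198.0, 196.0, 173.0, 148.0, 146.0, 145.0, 146.0, 198.0, 198.0, 201.0, 199.0, 200.0, 199.0, 196.0, 168.0, 147.0, 147.0, 148.0, 148.0, 200.0, 199.0, 199.0, 199.0, 199.0, 199.0, 197.0, 166.0, 148.0, 148.0, 147.0, 147.0, 197.0, 200.0, 200.0, 199.0, 199.0
[... 916 characters left out ...]
p.float64(-0.035177371152834924), np.float64(-0.03521708425583841), np.float64(-0.035186374471474303), np.float64(-0.035221280809831036), np.float64(-0.035172306809505574), np.float64(-0.035214989478006595)]
teeth hist (array([ 0,  0,  0,  0,  0,  0,  0,  0,  0,  0,  0,  3, 35, 21, 21,  8,  1,
        0,  0,  0,  0,  0,  0,  5, 43, 17, 18, 11,  0,  0,  0,  0,  0,  0,
        0,  7, 42, 16, 16, 16,  0,  0,  0,  0,  0,  0,  0]), array([-38, -37, -36, -35, -34, -33, -32, -31, -30, -29, -28, -27, -26,
       -25, -24, -23, -22, -21, -20, -19, -18, -17, -16, -15, -14, -13,
       -12, -11, -10,  -9,  -8,  -7,  -6,  -5,  -4,  -3,  -2,  -1,   0,
         1,   2,   3,   4,   5,   6,   7,   8,   9]))
```

The wrist picture shows the ledge at (295,105), the spindle thread at (200,110) and the held comb at (280,265). The ledge measures 94 x 148 mm at z 37.0, with the axis 72.7 mm from its centre, so it fits the description. Grooves lie at b ≈ 2.1 mm (mod 12). Next is a hover low over the ledge, then a look from near.

```bash
cat >> h.py <<'E'
Y0=-.17184; ex0=np.array([np.cos(Y0),np.sin(Y0)]);ey0=np.array([-ex0[1],ex0[0]])
G=np.array([.59295,-.18760])-.0727*ex0+.0021*ey0   # groove on axis
YAW=-.1755; ex=np.array([np.cos(YAW),np.sin(YAW)]);ey=np.array([-ex[1],ex[0]])
def tcp(gap,dy,z): # gap: tooth-tip distance from home (m)
    return np.r_[G+(.070+gap)*ex+(dy-.0002)*ey,z]
def rel(): # measured: gap, dy, z, yaw err
    p,o,s=pose(); v=p[:2]-G; zz=o.as_matrix()[:,2]
    return s["time_s"],(v@ex-.07)*1e3,(v@ey+.0002)*1e3,p[2]*1e3,np.arctan2(zz[1],zz[0])-YAW,np.round(s["contact_force"],2),np.round(o.inv().apply(s["contact_force"]),2)
E
python3 - <<'E'
from h import *
print(G,rel()); print(cmd(tcp(.016,0,.075),YAW))
E
```

```text
[ 0.52167983 -0.17309955] (5.3, np.float64(23.29458820532272), np.float64(-81.7956583315866), np.float64(198.16859880941905), np.float64(0.01812933021117316), array([-0.09,  1.19, -2.54]), array([-1.16,  2.54, -0.26]))
(array([-0.1361,  0.2056, -0.0088]), array([ 0.0027,  0.0121, -0.0014]))
```

Request:
send_rows([
  {"x":-0.07,"y":0.02,"z":-0.0088,"ax":0.0027,"ay":0.0121,"az":-0.0014,"fingers":1},
  {"x":-0.12,"y":0.05,"z":-0.0088,"ax":0.0027,"ay":0.0121,"az":-0.0014,"fingers":1},
  {"x":-0.1361,"y":0.1,"z":-0.0088,"ax":0.0027,"ay":0.0121,"az":-0.0014,"fingers":1},
  {"x":-0.1361,"y":0.15,"z":-0.0088,"ax":0.0027,"ay":0.0121,"az":-0.0014,"fingers":1},
  {"x":-0.1361,"y":0.19,"z":-0.0088,"ax":0.0027,"ay":0.0121,"az":-0.0014,"fingers":1},
  {"x":-0.1361,"y":0.2056,"z":-0.0088,"ax":0.0027,"ay":0.0121,"az":-0.0014,"fingers":1},
  {"x":-0.1361,"y":0.2056,"z":-0.0088,"ax":0.0027,"ay":0.0121,"az":-0.0014,"fingers":1},
  {"x":-0.1361,"y":0.2056,"z":-0.0088,"ax":0.0027,"ay":0.0121,"az":-0.0014,"fingers":1},
])

```text
time_s: 6.1
ee_pos: [0.6088, -0.1877, 0.0782]
orientation: [-1.119, 1.331, -1.338]
contact_force: [0.2, -0.4, -1.9]
finger_gap: 0.135
```

```bash
python3 - <<'E'
from h import *
print(rel())
im,d,c=snap("wrist"); cv2.imwrite("pics/w4.png",im[100:400,100:500].repeat(2,0).repeat(2,1)); np.savez("w4.npz",im=im,d=d,T=c["T"])
print(rel()); print(cmd(tcp(.010,0,.051),YAW))
E
```

```text
(6.1, np.float64(18.305525872715016), np.float64(1.0537987556302773), np.float64(78.17417087469863), np.float64(0.002803418432119814), array([ 0.22, -0.44, -1.85]), array([0.39, 1.85, 0.29]))
(6.15, np.float64(18.722565985907934), np.float64(0.6983959632649217), np.float64(78.71758145571653), np.float64(0.002419592451071373), array([ 0.33, -0.25, -1.81]), array([0.19, 1.81, 0.35]))
(array([ 0.0011,  0.0461, -0.0148]), array([-0.0041,  0.0016,  0.0002]))
```

View pics/w4.png

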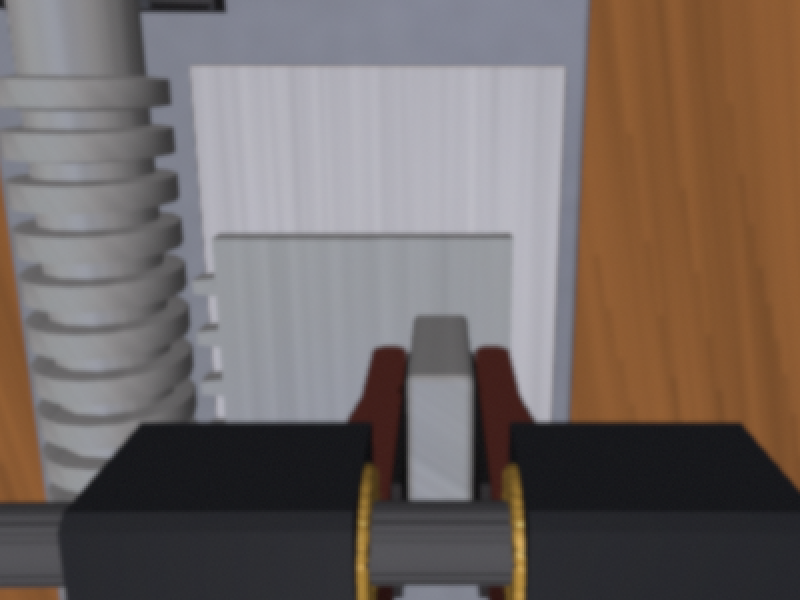

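Close view: teeth at (205,285), (207,335) and (212,383), with the gap to the thread still open and the comb level above the ledge. Lowering to just above the ledge.

Request:
send_rows([
  {"x":0.0011,"y":0.02,"z":-0.005,"ax":-0.0041,"ay":0.0016,"az":0,"fingers":1},
  {"x":0.0011,"y":0.035,"z":-0.01,"ax":-0.0041,"ay":0.0016,"az":0,"fingers":1},
  {"x":0.0011,"y":0.0461,"z":-0.0148,"ax":-0.0041,"ay":0.0016,"az":0,"fingers":1},
  {"x":0.0011,"y":0.0461,"z":-0.0148,"ax":-0.0041,"ay":0.0016,"az":0,"fingers":1},
  {"x":0.0011,"y":0.0461,"z":-0.0148,"ax":-0.0041,"ay":0.0016,"az":0,"fingers":1},
])

```text
time_s: 6.65
ee_pos: [0.5993, -0.1874, 0.0497]
orientation: [-1.123, 1.339, -1.337]
contact_force: [0.5, -0.0, -2.5]
finger_gap: 0.136
```

```bash
cat > t.py <<'E'
from h import *
def look():
    print(*rel())
    im,d,c=snap("wrist")
    v,u=np.mgrid[0:480,0:640]; m=d.ravel()>0
    P=pts(c,np.c_[u.ravel(),v.ravel()][m],d.ravel()[m])
    a=(P[:,:2]-G)@ex;b=(P[:,:2]-G)@ey
    k=(np.abs(a)<.018)&(b>-.01)&(b<.063)&(P[:,2]>.042)&(P[:,2]<.066)
    A,B,Z=a[k],b[k],P[k][:,2]
    rr=np.hypot(A,Z-.04)
    n=np.arange(-.01,.063,.001);top=[(np.percentile(rr[np.abs(B-t)<.0006],50)*1e3).round(1) if (np.abs(B-t)<.0006).sum()>5 else 0 for t in n]
    ph=-np.angle(np.sum((rr-rr.mean())*np.exp(-2j*np.pi*B/.012)))/(2*np.pi)*12
    print("groove phase mm",(ph+12)%12-6)
    k=(a>.024)&(a<.09)&(b>-.02)&(b<.045)&(P[:,2]>.039)&(P[:,2]<.06)
    h=np.median(P[k&(a>.04)][:,2]); print("plate top",h, "plane",np.linalg.lstsq(np.c_[a,b,np.ones(len(a))][k&(a>.035)&(a<.06)&(b>0)&(b<.034)],P[k&(a>.035)&(a<.06)&(b>0)&(b<.034)][:,2],rcond=None)[0])
    k=(a<.05)&(b>-.01)&(b<.045)&(a>.012)&(np.abs(P[:,2]-h)<.0025)
    A,B=a[k],b[k]
    e=[np.percentile(A[np.abs(B-t)<.001],1) if (np.abs(B-t)<.001).sum()>2 else np.nan for t in np.arange(-.002,.036,.001)]
    print("edge by b (-2..35mm)",(np.array(e)*1e3).round(1).tolist(),"far edge b",np.percentile(B,99.7))
    return im,d,c
if __name__=="__main__":
    look(); print(cmd(tcp(.010,0,.048),YAW))
E
python3 t.py
```

```text
6.65 8.891121289531595 -0.29862761435636276 49.73228008708919 -0.0005428360417333022 [ 0.46 -0.02 -2.47] [-0.06  2.47  0.46]
groove phase mm -0.4102236905892802
plate top 0.044642320640848596 plane [-0.0006354 -0.0005723  0.0446805]
edge by b (-2..35mm) [12.4, 12.4, 12.7, 23.5, 18.6, 18.4, 18.4, 18.7, 18.5, 18.6, 18.3, 13.0, 12.8, 12.5, 12.8, 13.1, 24.1, 18.3, 18.2, 18.4, 18.4, 18.2, 18.2, 13.5, 12.7, 12.5, 12.8, 12.9, 18.5, 18.3, 18.2, 17.9, 18.1, 18.4, 18.5, 13.4, 12.6, 12.5] far edge b 0.043909866046857184
(array([-0.0004,  0.0032,  0.0015]), array([ 0.0012, -0.0003,  0.0002]))
```

```bash
python3 - <<'E'
from h import *
print(*rel())
im,d,c=snap("wrist")
v,u=np.mgrid[0:480,0:640]; m=d.ravel()>0
P=pts(c,np.c_[u.ravel(),v.ravel()][m],d.ravel()[m])
a=(P[:,:2]-G)@ex*1e3;b=(P[:,:2]-G)@ey*1e3;z=P[:,2]*1e3
def runs(k,w=.5):
    h,e=np.histogram(b[k],np.arange(-6,46,w)); return list(zip((e[:-1]+w/2).tolist(),h.tolist()))
k=(z>42.5)&(z<46.5)
print("teeth",[x for x in runs(k&(a>24.5)&(a<27.5)) if x[1]])
r_=np.hypot(a,z-40)
for lo,hi in((0,8),(8,14),(14,21)):
  print("crest",lo,hi,[x for x in runs((a>lo)&(a<hi)&(r_>19)&(r_<21)&(z>42))if x[1]])
  print("bottom",[x for x in runs((a>lo)&(a<hi)&(r_>14)&(r_<15.5)&(z>42))if x[1]])
E
```

```text
6.7 9.128576456329112 -0.22973246373945946 49.94747477724762 -0.0004110781638499983 [-0.47 -0.39 -1.  ] [ 0.46  1.   -0.4 ]
teeth [(-3.25, 1), (-2.75, 1), (-2.25, 7), (-1.75, 8), (-1.25, 4), (-0.75, 5), (-0.25, 9), (0.25, 7), (0.75, 11), (1.25, 6), (1.75, 5), (9.75, 2), (10.25, 8), (10.75, 4), (11.25, 10), (11.75, 5), (12.25, 5), (12.75, 10), (13.25, 9), (13.75, 6), (21.75, 2), (22.25, 8), (22.75, 7), (23.25, 6), (23.75, 7), (24.25, 7), (24.75, 9), (25.25, 10), (25.75, 3)]
crest 0 8 [(-5.75, 18), (-5.25, 17), (-4.75, 24), (-4.25, 18), (-3.75, 14), (-3.25, 18), (-2.75, 12), (-2.25, 5), (2.75, 16), (3.25, 17), (3.75, 15), (4.25, 25), (4.75, 17), (5.25, 20), (5.75, 21), (6.25, 22), (6.75, 16), (7.25, 23), (7.75, 16), (8.25, 18), (8.75, 17), (9.25, 13), (9.75, 4), (14.25, 2), (14.75, 18), (15.25, 20), (15.75, 25), (16.25, 23), (16.75, 17), (17.25, 25), (17.75, 18), (18.25, 20), (18.75, 22), (19.25, 24), (19.75, 17), (20.25, 18), (20.75, 17), (21.25, 25), (21.75, 7), (26.75, 5), (27.25, 22), (27.75, 20), (28.25, 26), (28.75, 21), (29.25, 17), (29.75, 22), (30.25, 16), (30.75, 20), (31.25,
[... 2663 characters left out ...]
8.25, 28), (28.75, 20), (29.25, 19), (29.75, 25), (30.25, 25), (30.75, 21), (31.25, 28), (31.75, 24), (32.25, 20), (32.75, 20), (33.25, 21), (33.75, 3), (38.75, 9), (39.25, 22), (39.75, 25), (40.25, 22), (40.75, 23), (41.25, 25), (41.75, 24), (42.25, 20), (42.75, 22), (43.25, 23), (43.75, 24), (44.25, 22), (44.75, 22), (45.25, 17)]
bottom [(-3.25, 1), (-2.75, 6), (-2.25, 4), (-1.75, 2), (-1.25, 3), (-0.75, 2), (-0.25, 1), (9.75, 4), (10.25, 1), (10.75, 1), (11.25, 1), (12.25, 2), (21.25, 1), (21.75, 5), (22.25, 1), (22.75, 1), (23.25, 1), (23.75, 1), (24.25, 2), (24.75, 1), (25.25, 1), (33.25, 1), (33.75, 3), (34.25, 3), (34.75, 2), (35.25, 3), (35.75, 2), (36.25, 1), (36.75, 1), (37.25, 1)]
```

Teeth centres sit at b ≈ -0.1, 12.0 and 23.9, and grooves at 0.1, 12.2 and 24.2, so a +0.25 mm shift is needed. The underside is about 1.6 mm above the ledge. Lowering to touch.

Request:
send_rows([
  {"x":-0.0004,"y":0.0015,"z":0,"ax":0.0012,"ay":0,"az":0,"fingers":1},
  {"x":-0.0004,"y":0.0028,"z":0,"ax":0.0012,"ay":0,"az":0,"fingers":1},
  {"x":-0.0004,"y":0.003,"z":0,"ax":0.0012,"ay":0,"az":0,"fingers":1},
  {"x":-0.0004,"y":0.003,"z":0,"ax":0.0012,"ay":0,"az":0,"fingers":1},
  {"x":-0.0004,"y":0.003,"z":0,"ax":0.0012,"ay":0,"az":0,"fingers":1},
])

```text
time_s: 7.25
ee_pos: [0.5996, -0.1871, 0.0481]
orientation: [-1.121, 1.337, -1.338]
contact_force: [0.5, -0.0, -2.3]
finger_gap: 0.134
```

```bash
python3 t.py | grep -v edge
```

```text
7.25 9.143989578970334 0.03521814150420175 48.131206671209775 -0.0002782096451904581 [ 0.51 -0.01 -2.33] [-0.08  2.33  0.5 ]
groove phase mm -0.43202852492586175
plate top 0.043008201817132524 plane [-3.69606399e-05 -3.63335761e-04  4.29600453e-02]
(array([0.    , 0.0002, 0.0014]), array([-0.    , -0.0002,  0.0002]))
```

Request:
send_rows([
  {"x":0,"y":0.0005,"z":0,"ax":0,"ay":0,"az":0,"fingers":1},
  {"x":0,"y":0.0005,"z":0,"ax":0,"ay":0,"az":0,"fingers":1},
  {"x":0,"y":0.0005,"z":-0.001,"ax":0,"ay":0,"az":0,"fingers":1},
  {"x":0,"y":0.0005,"z":-0.002,"ax":0,"ay":0,"az":0,"fingers":1},
  {"x":0,"y":0.0005,"z":-0.0035,"ax":0,"ay":0,"az":0,"fingers":1},
  {"x":0,"y":0.0005,"z":-0.005,"ax":0,"ay":0,"az":0,"fingers":1},
  {"x":0,"y":0.0005,"z":-0.0065,"ax":0,"ay":0,"az":0,"fingers":1},
  {"x":0,"y":0.0005,"z":-0.008,"ax":0,"ay":0,"az":0,"fingers":1},
  {"x":0,"y":0.0005,"z":-0.008,"ax":0,"ay":0,"az":0,"fingers":1},
  {"x":0,"y":0.0005,"z":-0.008,"ax":0,"ay":0,"az":0,"fingers":1},
])

```text
time_s: 8.3
ee_pos: [0.595, -0.1864, 0.048]
orientation: [-1.121, 1.337, -1.338]
contact_force: [2.2, -0.4, 2.2]
finger_gap: 0.137
```

```bash
python3 -c "
from h import *
print(*rel())"
```

```text
8.3 4.496518441472571 -0.04785735619609662 48.02934329316033 -0.0004226077912001247 [ 2.19 -0.4   2.2 ] [ 0.01 -2.2   2.22]
```

Request:
send_rows([
  {"x":0,"y":-0.0003,"z":-0.0005,"ax":0,"ay":0,"az":0,"fingers":1},
  {"x":0,"y":-0.0003,"z":-0.0015,"ax":0,"ay":0,"az":0,"fingers":1},
  {"x":0,"y":-0.0003,"z":-0.0025,"ax":0,"ay":0,"az":0,"fingers":1},
  {"x":0,"y":-0.0003,"z":-0.0025,"ax":0,"ay":0,"az":0,"fingers":1},
])

```text
time_s: 8.7
ee_pos: [0.5934, -0.186, 0.048]
orientation: [-1.121, 1.337, -1.338]
contact_force: [1.6, -0.6, 1.5]
finger_gap: 0.137
```

```bash
python3 -c "
from h import *
print(*rel())"
```

```text
8.7 2.829606492135442 0.034484165661236375 48.01772489111119 -0.0003916000214130577 [ 1.65 -0.59  1.46] [ 0.3  -1.46  1.73]
```

Force stays at friction level with the tips 2 mm past the crests, so they are in the grooves. Continuing.

Request:
send_rows([
  {"x":0,"y":-0.0003,"z":-0.001,"ax":0,"ay":0,"az":0,"fingers":1},
  {"x":0,"y":-0.0003,"z":-0.002,"ax":0,"ay":0,"az":0,"fingers":1},
  {"x":0,"y":-0.0003,"z":-0.003,"ax":0,"ay":0,"az":0,"fingers":1},
  {"x":0,"y":-0.0003,"z":-0.003,"ax":0,"ay":0,"az":0,"fingers":1},
])

```text
time_s: 9.1
ee_pos: [0.5913, -0.1855, 0.048]
orientation: [-1.121, 1.338, -1.337]
contact_force: [1.2, -0.9, 0.4]
finger_gap: 0.135
```

```bash
python3 -c "
from h import *
print(*rel())"
```

```text
9.1 0.6862926531237268 0.1561623076610407 48.003876074399585 -0.00022961773358118331 [ 1.21 -0.92  0.42] [ 0.69 -0.42  1.36]
```

Request:
send_rows([
  {"x":0,"y":-0.0002,"z":-0.0005,"ax":0,"ay":0,"az":0,"fingers":1},
  {"x":0,"y":-0.0002,"z":-0.001,"ax":0,"ay":0,"az":0,"fingers":1},
  {"x":0,"y":-0.0002,"z":-0.001,"ax":0,"ay":0,"az":0,"fingers":1},
])

```text
time_s: 9.4
ee_pos: [0.5908, -0.1854, 0.0481]
orientation: [-1.121, 1.338, -1.338]
contact_force: [2.1, -0.3, -1.5]
finger_gap: 0.133
```

```bash
python3 -c "
from h import *
print(*rel())"
```

```text
9.4 0.2177054342016177 0.12489440711797815 48.06080426335377 -0.00023963386448583313 [ 2.07 -0.33 -1.51] [-0.03  1.51  2.1 ]
```

Request:
send_rows([
  {"x":0,"y":0,"z":-0.0004,"ax":0,"ay":0,"az":0,"fingers":1},
  {"x":0,"y":0,"z":-0.0007,"ax":0,"ay":0,"az":0,"fingers":1},
  {"x":0,"y":0,"z":-0.0007,"ax":0,"ay":0,"az":0,"fingers":1},
])

```text
time_s: 9.7
ee_pos: [0.5907, -0.1854, 0.0482]
orientation: [-1.121, 1.337, -1.338]
contact_force: [3.0, -0.5, -3.5]
finger_gap: 0.136
```

```bash
python3 -c "
from h import *
print(*rel())"
```

```text
9.7 0.14938791986310318 0.1182762975224016 48.172725477436934 -0.0002175782427866757 [ 3.03 -0.51 -3.45] [-0.03  3.46  3.07]
```

Request:
send_rows([
  {"x":0,"y":0.0004,"z":-0.0004,"ax":0,"ay":0,"az":0,"fingers":1},
  {"x":0,"y":0.0006,"z":-0.0008,"ax":0,"ay":0,"az":0,"fingers":1},
  {"x":0,"y":0.0006,"z":-0.0008,"ax":0,"ay":0,"az":0,"fingers":1},
  {"x":0,"y":0.0006,"z":-0.0008,"ax":0,"ay":0,"az":0,"fingers":1},
])

```text
time_s: 10.1
ee_pos: [0.5907, -0.1854, 0.0482]
orientation: [-1.12, 1.336, -1.338]
contact_force: [4.8, 0.1, -2.1]
finger_gap: 0.134
```

```bash
python3 - <<'E'
from t import *
im,d,c=look(); print(*rel())
cv2.imwrite("pics/w5.png",im[100:400,100:500].repeat(2,0).repeat(2,1))
E
```

```text
10.1 0.12122447510848344 0.12087192214740841 48.16731790929381 -0.00021090364087594793 [ 4.83  0.12 -2.09] [-0.96  2.09  4.73]
groove phase mm -0.42695931981847224
plate top 0.04310662421105678 plane [ 0.0786498  -0.03161342  0.04021626]
edge by b (-2..35mm) [13.2, 13.1, 13.8, 17.3, 18.4, 18.8, 18.6, 18.7, 18.7, 18.5, 18.5, 14.2, 13.5, 13.2, 13.3, 13.9, 17.9, 18.9, 18.9, 18.8, 18.7, 18.7, 18.7, 13.3, 13.1, 13.3, 13.3, 13.6, 17.2, 18.7, 18.7, 18.6, 18.7, 18.7, 18.5, 14.1, 13.2, 13.1] far edge b 0.04317658870083419
10.15 0.11598771179034684 0.11516646818564805 48.165706094866394 -0.00023425024753057078 [ 3.93 -0.52 -1.95] [-0.18  1.96  3.96]
```

View pics/w5.png

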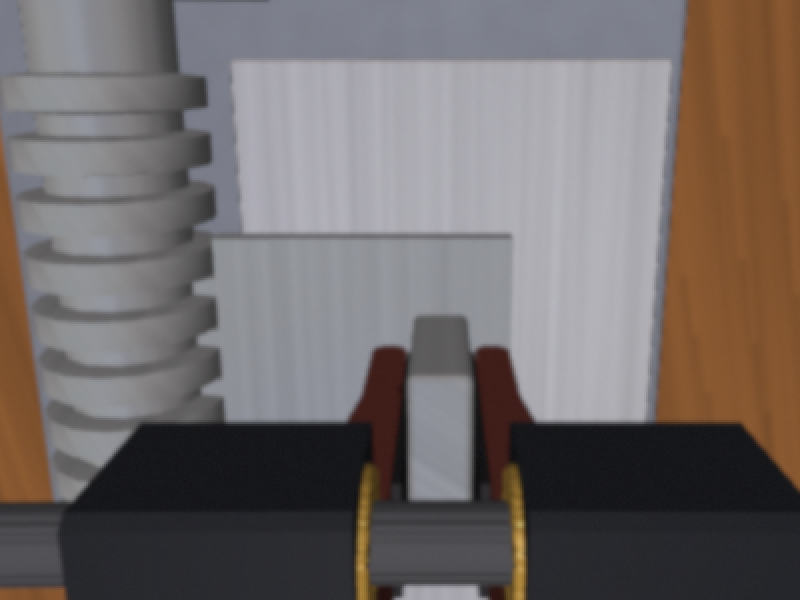

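The comb's edge is on the crests at (218,330), all teeth are in the grooves, the plate top is 43.1 mm, and the push is about 4.5 N. Holding it for 1.2 s.

Request:
send_rows([
  {"x":0,"y":0,"z":-0.0001,"ax":0,"ay":0,"az":0,"fingers":1},
  {"x":0,"y":0,"z":-0.0001,"ax":0,"ay":0,"az":0,"fingers":1},
  {"x":0,"y":0,"z":-0.0001,"ax":0,"ay":0,"az":0,"fingers":1},
  {"x":0,"y":0,"z":-0.0001,"ax":0,"ay":0,"az":0,"fingers":1},
  {"x":0,"y":0,"z":-0.0001,"ax":0,"ay":0,"az":0,"fingers":1},
  {"x":0,"y":0,"z":-0.0001,"ax":0,"ay":0,"az":0,"fingers":1},
  {"x":0,"y":0,"z":-0.0001,"ax":0,"ay":0,"az":0,"fingers":1},
  {"x":0,"y":0,"z":-0.0001,"ax":0,"ay":0,"az":0,"fingers":1},
  {"x":0,"y":0,"z":-0.0001,"ax":0,"ay":0,"az":0,"fingers":1},
  {"x":0,"y":0,"z":-0.0001,"ax":0,"ay":0,"az":0,"fingers":1},
  {"x":0,"y":0,"z":-0.0001,"ax":0,"ay":0,"az":0,"fingers":1},
  {"x":0,"y":0,"z":-0.0001,"ax":0,"ay":0,"az":0,"fingers":1},
])

```text
time_s: 11.35
ee_pos: [0.5907, -0.1854, 0.0482]
orientation: [-1.12, 1.336, -1.338]
contact_force: [5.5, 0.0, -2.1]
finger_gap: 0.134
```

```bash
python3 -c "
from h import *
print(*rel())"
```

```text
11.35 0.11223181644637314 0.1481845203710177 48.164208425217225 -0.0001766898550569218 [ 5.49  0.04 -2.09] [-1.01  2.1   5.4 ]
```

Pressed home at about 5.4 N. I'll ease off and open only partway, because a full opening would hit the spindle.

Request:
send_rows([
  {"x":0,"y":0.0003,"z":0.0006,"ax":0,"ay":0,"az":0,"fingers":1},
  {"x":0,"y":0.0003,"z":0.0012,"ax":0,"ay":0,"az":0,"fingers":1},
  {"x":0,"y":0.0003,"z":0.0012,"ax":0,"ay":0,"az":0,"fingers":0.7},
  {"x":0,"y":0.0003,"z":0.0012,"ax":0,"ay":0,"az":0,"fingers":0.7},
  {"x":0,"y":0.0003,"z":0.0012,"ax":0,"ay":0,"az":0,"fingers":0.7},
  {"x":0,"y":0.0003,"z":0.0012,"ax":0,"ay":0,"az":0,"fingers":0.7},
  {"x":0,"y":0.0003,"z":0.0012,"ax":0,"ay":0,"az":0,"fingers":0.7},
])

```text
time_s: 12.05
ee_pos: [0.5904, -0.1855, 0.0476]
orientation: [-1.122, 1.338, -1.338]
contact_force: [0.5, -0.0, -0.4]
finger_gap: 0.3
```

```bash
python3 -c "
from h import *
print(*rel(),r.read_state()['finger_gap'])"
```

```text
12.05 -0.16945069575290128 -0.03333419274144617 47.578761849438266 -0.0004368914607789931 [ 0.52 -0.04 -0.35] [-0.05  0.35  0.52] 0.29993719542610164
```

Opened to 26 mm and the force is back to zero. Rising straight up.

Request:
send_rows([
  {"x":0,"y":-0.01,"z":0,"ax":0,"ay":0,"az":0,"fingers":0.7},
  {"x":0,"y":-0.03,"z":0,"ax":0,"ay":0,"az":0,"fingers":0.7},
  {"x":0,"y":-0.06,"z":0,"ax":0,"ay":0,"az":0,"fingers":0.7},
  {"x":0,"y":-0.1,"z":0,"ax":0,"ay":0,"az":0,"fingers":0.7},
  {"x":0,"y":-0.15,"z":0,"ax":0,"ay":0,"az":0,"fingers":0.7},
  {"x":0,"y":-0.2,"z":0,"ax":0,"ay":0,"az":0,"fingers":0.7},
  {"x":0.05,"y":-0.25,"z":0,"ax":0,"ay":0,"az":0,"fingers":0.7},
  {"x":0.08,"y":-0.25,"z":0,"ax":0,"ay":0,"az":0,"fingers":0.7},
  {"x":0.08,"y":-0.25,"z":0,"ax":0,"ay":0,"az":0,"fingers":0.7},
  {"x":0.08,"y":-0.25,"z":0,"ax":0,"ay":0,"az":0,"fingers":0.7},
])

```text
time_s: 13.05
ee_pos: [0.5822, -0.2322, 0.198]
orientation: [-1.12, 1.338, -1.338]
contact_force: [0.9, 1.1, 0.4]
finger_gap: 0.3
```

```bash
python3 - <<'E'
from h import *
print(*rel())
im,d,c=snap("wrist"); cv2.imwrite("pics/w6.png",im)
v,u=np.mgrid[0:480,0:640]; m=d.ravel()>0
P=pts(c,np.c_[u.ravel(),v.ravel()][m],d.ravel()[m])
a=(P[:,:2]-G)@ex*1e3;b=(P[:,:2]-G)@ey*1e3;z=P[:,2]*1e3
k=(a>24)&(a<60)&(np.abs(b)<33)&(z>39)&(z<47)
print("plate",k.sum(),np.median(z[k]),np.linalg.lstsq(np.c_[a[k],b[k],np.ones(k.sum())],z[k],rcond=None)[0])
k=(np.abs(z-43)<1.5)&(a>50)&(a<95)
print("rear edge a by b",[(t,round(np.percentile(a[k&(np.abs(b-t)<2)],99),1)) for t in(-30,-24,24,30)],"expected 86")
k=(np.abs(z-43)<1.5)&(a>30)&(a<80); print("side edges b",np.percentile(b[k],[.3,99.7]))
k=(a>60)&(a<82)&(np.abs(b)<30)&(z>75)&(z<87); print("bar",np.median(a[k]),np.median(b[k]),np.median(z[k]),"expect a 70, z 81")
E
```

```text
13.05 -0.11247077783826942 -47.42339299920036 197.98907566535084 -0.0008926683266097524 [0.91 1.15 0.38] [-1.29 -0.38  0.7 ]
plate 3737 42.89196037347298 [-2.68955826e-04  7.22455375e-04  4.29086143e+01]
rear edge a by b [(-30, np.float64(85.6)), (-24, np.float64(86.3)), (24, np.float64(85.7)), (30, np.float64(86.4))] expected 86
side edges b [-34.76779852 106.5846305 ]
bar 69.93789546669048 0.8279495670396916 80.80369672687566 expect a 70, z 81
```

View pics/w6.png

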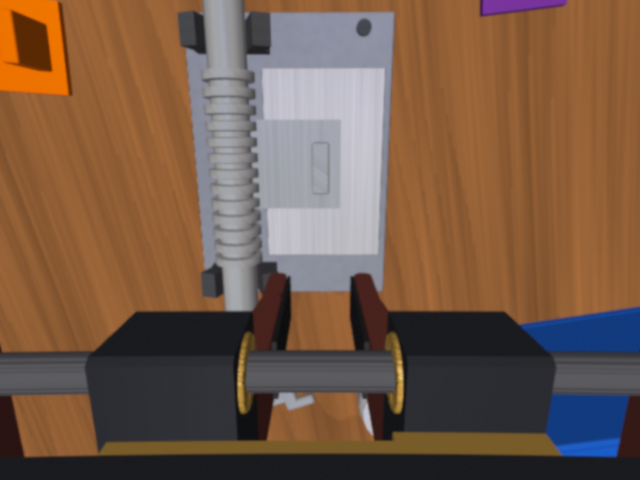

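The comb sits at (300,163) with its edge on the crests, flat (plate top 42.9 mm) and 86 mm to its rear edge, as expected for fully home. The gripper is clear. Handing in.

```bash
python3 -c "
from h import *
print(r.sign_off())"
```

```text
the job is handed in; nothing more can be done
None
```

I seated the five-tooth comb in the coarse thread, pressed it home, released it and handed the job in at about 13 s of the 64 s allowed. `sign_off` gives no verdict, so I can't say whether it passed.

- **Slide and press:** I laid the comb on the ledge, lined its teeth up with the grooves to about 0.3 mm, and slid it in at about 1–2 N, friction level. I then pressed it home for 1.2 s at about 4.5–5.5 N by the wrist force.
- **Final position:** The last wrist picture shows the plate flat, its top at 42.9 mm against a nominal 43 and tilt under 0.001 rad. The rear edge is 85.6–86.4 mm from the axis against 86 for fully home. The bar is at 69.9 mm against 70, and the comb sits within about 3 mm of the middle of the spindle.
- **Release:** I opened the fingers only partway, to 26 mm, because a full opening would have hit the spindle. The gripper is clear of everything.

**What didn't agree or wasn't checked:**
- One quick estimate of where the grooves lie read 0.4 mm off the edge-based measurement. I went with the edge-based one, and the teeth entered cleanly.
- The side-edge reading in the last check came out as 106.6 mm on one side because it picked up other parts of the stand, so I ignored it.
- I did not re-measure the other loose items afterwards. No unexpected forces showed up at the checks along the way.

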